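# Lock the bar-headed die into the spring bayonet collar

## Robot

A 6-joint arm with a two-finger parallel gripper is mounted at the origin on the work surface. World frame = base frame: x ahead of the robot, y to its left, z up, the work surface at z = 0. Lengths are in m, angles in degrees, forces in N, time in s.
With the tool pointing down it reaches from about 0.4 to 0.825 m from the base axis. Payload 7 kg.
Tool frame: the origin (TCP) lies between the finger pads, 19 mm behind the fingertips; this is the grasp point; z points along the fingers, y is the line along which they close (so a half turn about z gives the same grasp; the last joint's range is limited). The gripper opens to 88 mm and grips with 3 to 60 N. Pads are 19 mm wide; open, the fingers measure 130 mm over their backs; the gripper's body (78 mm by 193 mm) begins 47 mm behind the grasp point.
Start: joints at [90.247, 20.546, 0.682, 0, -70.136, -16.507], TCP at [0.189, 0.648, 0.245] pointing down, gripper open.
Joint ranges: [-176.03, 176.03], [-82.01, 121.73], [-58.28, 71.71], [-173.87, 95.51], [-174.79, -0.11], [-173.66, 173.66]. Speed limits (degrees/s): [136.94, 136.94, 172.46, 180, 180, 180].

## Interface

Orientations are given as [roll, pitch, yaw] about the fixed x, y, z axes, in that order (R = Rz(yaw) Ry(pitch) Rx(roll)).
In Python, from plant import r gives the robot as it stands.
- The arm moves only by the shell command python3 -m pendant FILE [OPENING] [FORCE], which reads ROWS from the file FILE. ROWS is a JSON list of rows, 1 to 12 of them, each of 6 numbers: dx, dy, dz in m, then a rotation vector rx, ry, rz in degrees; each row is the pose to reach, as a shift and turn from the pose commanded when the command began, along the tool's axes at that moment; what a row does not reach only later rows make up. A row lasts 1/12 s, in which the tool goes at most 0.0417 m and 7.16 degrees, less where a joint would pass 70% of its speed; a pose out of reach is approached as far as the arm can. OPENING is the finger opening in m, set as the command begins (- or left out keeps the last). The fingers move at their own pace and stop on an object; FORCE is the grip in N (left out, the last holds). Time passes only in rows, so rows that do not move let the fingers close. It prints the time, the measured TCP pose, the force, the opening and the grip force at its end. Input that does not fit is refused with a message, and nothing moves.
- r.get_state(): the state, without advancing time (a new reading comes with each control period).
- r.capture(name): name is "scene" or "top" or "wrist"; returns a dict with "frame" (400x640x3 uint8, red, green, blue), "z_map" (400x640 float32, m along the optical axis (not along the pixel's ray), 0 where there is no reading), "fx", "fy", "cx", "cy" (pixels), "cam_to_world" (4x4, takes a point from camera to world coordinates). Camera axes: x right, y down, z forward; pixel columns grow to the right and rows downward; lengths in m; the calibration is good to about 2 mm. A picture is of the moment at which its call begins.
- r.close_job(): hands the job in; it is judged then, once.
The state is a dict: "time_s": time; "joints": joint angles; "qd": joint speeds; "joint_torque": joint torques, N m; "tcp_pos": TCP position; "eef_rot": TCP orientation; "contact_force": force on the tool from outside, world axes, zero at the start; "moment": the same for the moment, N m; "gripper_width": finger opening in m; "gripper_force": force on a finger pad.
Only numpy, scipy, OpenCV 4.12 (cv2) and the standard library are available. Lean on these libraries where they do the work, as an engineer would, in place of code of your own. Each camera call takes 0.05 s, during which the arm holds its last target. There are 200 camera calls.

## Task

Take the bar-headed die out of the wooden rack and lock it into the round collar on the steel bench block: feel for the keyways, push it in gently against its spring, twist it about a quarter turn clockwise until it stops, and let go so that it springs up into its lock and stays there upright. Do not ram it, and leave the other two dies and the hammer alone.

Things in the scene. Friction and masses are not known exactly. Their poses are not given: they have to be found in the camera images.
- die: The setting die to lock in: steel, 80 mm tall, 0.24 to 0.38 kg; origin at the centre of its foot, z up along it. Round shank with two lugs, a flange, above it a flat-sided grip bar 38 mm long (x), 20 mm thick (y), 40 to 74 mm above the foot, and a 16 mm brass stud to 80 mm. The only die with a bar. Starts upright in one of the rack's wells. Half a turn makes no difference to it.
- die_grip (a point): Point on the die's axis, 62 mm above its foot (22 mm above the flange's top): a good TCP height for gripping the bar across its 20 mm thickness. Axes as the die's.
- die_lugs (a point): Point on the die's axis at mid-height of its two lugs, 19 mm above the foot. The shank is 22 mm in diameter with a chamfered foot. The lugs stand on either side of it along the die's x axis (the bar's long direction), out to 16 mm from the axis; each 8 mm wide, 6 mm tall (16 to 22 mm above the foot).
- die_flange (a point): Centre of the underside of the die's round flange, 34 mm above the foot. The flange is 44 mm in diameter, 6 mm thick.
- rack: Fixed wooden rack, 75 mm (x) by 245 mm (y) by 45 mm tall, origin at the centre of its underside. Three round wells 36 mm wide, 40 mm deep, in a row along y at -78, 0 and +78 mm; each holds one die, its flange resting on the rack's top. The bar of the bar-headed die lies along the rack's long side within 30 degrees.
- holder: Fixed black steel bench block 180 mm (x) by 150 mm (y) by 35 mm tall, with a round steel collar 68 mm in diameter in its middle; origin at the centre of the underside. The keyways lie along its x axis give or take 26 degrees: their ring was clamped anyhow, its exact angle is not measured (seen from above only) and is found by feel. It does not turn with the die.
- holder_rim (a point): Centre of the collar's mouth, 80 mm above the block's underside, axes as the holder's. Flush with the rim is a lip with a 24.4 mm bore and two keyways half a turn apart, 10 mm wide (a lug enters within about 4 degrees). Lugs resting on the lip beside the keyways: flange underside 18 mm above the rim. Over 60 N between die and collar (all contacts added up) counts as ramming.
- holder_pad (a point): Top of the sprung pad in the bore when nothing presses it, 19 mm below the rim. The die's foot meets it with the flange 15 mm above the rim, the lugs 3 mm into the keyways. The pad pushes back with 5 N, rising 0.6 N per mm (14 N when the flange sits hard on the rim). With the flange less than 3.5 mm above the rim the lugs are below the lip and the die can turn.
- holder_lock (a point): Where the foot of the locked die ends, on the collar's axis 27 mm below the rim (flange 7 mm above it). 75 degrees clockwise from above after entry the lugs meet a hard stop; released within 6 degrees of it, they spring up 3 mm or more into notches: locked. Released unturned, the die springs up to a 15 mm flange gap; half-turned, it sticks at about 4 mm, not locked.
- dome: Other die, not to be used: same shank (without lugs) and flange, round head 34 mm wide with a domed top, 68 mm tall overall; origin at the centre of its foot. Stands in a well of the rack.
- cone: Other die, not to be used: same shank (without lugs) and flange, pointed cone head, 74 mm tall overall; origin at the centre of its foot. Stands in a well of the rack.
- mallet: Hammer lying loose on the bench beyond the work.
There are look-alikes about, which are no part of the job. Leave any pink look-alike of the die alone.

How it is judged (in metres and radians):
On the way, in this order (a step that is already met when the one before it is completed fails the run):
1. the die is lifted clear of the rack (height (world z) of die above 0.06 m), for 0.1 s.
2. the die is pushed into the collar against the spring until its flange is less than 4 mm above the rim (horizontal distance between die and holder_rim below 0.0035 m and z of die in the frame of holder_rim below -0.03 m), for 0.1 s.
At the end, for the whole second after the job is handed in: The die stands locked in the collar, released and at rest: axis within 3.5 mm of the collar's, upright within 4.5 degrees, flange sprung up to 5 to 8.5 mm above the rim (locked is 7 mm); the two other dies within 15 mm and the hammer within 30 mm of where they were (horizontal distance between die and holder_rim below 0.0035 m and angle between die's own z axis and vertical below 0.08 rad and z of die in the frame of holder_rim between -0.029 and -0.0255 m and linear speed of die below 0.02 m/s and distance of each of dome, cone from where it was at the start of the episode below 0.015 m and distance of mallet from where it was at the start of the episode below 0.03 m); the robot touches nothing.
It fails at once if the die is pressed against the collar with more than 60 N in all (contact force between die and holder above 60 N).
It fails at once if another die is lifted or moved by more than 15 mm, or the hammer by more than 30 mm (distance of any of dome, cone from where it was at the start of the episode above 0.015 m or distance of mallet from where it was at the start of the episode above 0.03 m).
It also fails if it takes over 72 s, if anything falls off the work surface, if the arm or the gripper's body presses on something with over 40 N, if the wrist force passes 120 N, or if a joint passes its speed limit or range.

## Working session

There is one attempt and no reset: what is moved stays moved. The work goes in short steps, Python scripts to look and compute and a shell command to move; the robot and the scene stay as the last step left them, time stands still between calls to the robot, and variables do not carry over. Pictures are saved under pics/ and viewed, at most 10 in all, crops included, and the job is handed in when it is done.

```bash
ls; mkdir -p pics
cat > h.py <<'E'
import numpy as np, cv2
from plant import r
def grab(n):
    c=r.capture(n); np.savez('/tmp/%s.npz'%n,**{k:v for k,v in c.items()}); return c
def pt(c,u,v,z=None):
    z=float(c['z_map'][v,u]) if z is None else z
    p=np.array([(u-c['cx'])/c['fx']*z,(v-c['cy'])/c['fy']*z,z,1]); return (c['cam_to_world']@p)[:3]
def cloud(c):
    v,u=np.mgrid[:400,:640]; z=c['z_map']
    p=np.stack([(u-c['cx'])/c['fx']*z,(v-c['cy'])/c['fy']*z,z,np.ones_like(z)],-1)@c['cam_to_world'].T
    return p[...,:3]
E
python3 - <<'E'
from h import *
for n in('top','scene'):
    c=grab(n); cv2.imwrite('pics/%s1.png'%n,c['frame'][...,::-1]); print(n,c['fx'],c['cam_to_world'].round(3).tolist())
print(r.get_state())
E
```

```text
pics
top 367.81133801238366 [[0.008, -0.991, 0.137, 0.526], [-1.0, -0.008, -0.002, 0.072], [0.003, -0.137, -0.991, 0.799], [0.0, 0.0, 0.0, 1.0]]
scene 481.2397900341175 [[-0.361, 0.557, -0.748, 1.33], [0.932, 0.224, -0.284, 0.345], [0.01, -0.8, -0.6, 0.659], [0.0, 0.0, 0.0, 1.0]]
{'time_s': 0.1, 'joints': array([ 9.02458941e+01,  2.05871540e+01,  6.40274295e-01, -1.87005678e-02,
       -7.01364187e+01, -1.65051831e+01]), 'qd': array([ 0.00273154, -0.06822632,  0.06523581,  0.05595577, -0.06016497,
       -0.0835551 ]), 'joint_torque': array([-2.76728402e-03, -5.84166241e+01,  2.93752223e+01,  7.01568246e+00,
        1.01747538e-02, -5.72228737e-05]), 'tcp_pos': array([0.18891217, 0.64760307, 0.24452483]), 'eef_rot': array([ 1.79915139e+02, -6.81115580e-03, -1.62656509e+01]), 'contact_force': array([0.72805635, 0.84909666, 0.20801744]), 'moment': array([-0.0480639 ,  0.03361442,  0.01588441]), 'gripper_force': 0.0, 'gripper_width': 0.08799382556772127}
```

View pics/top1.png

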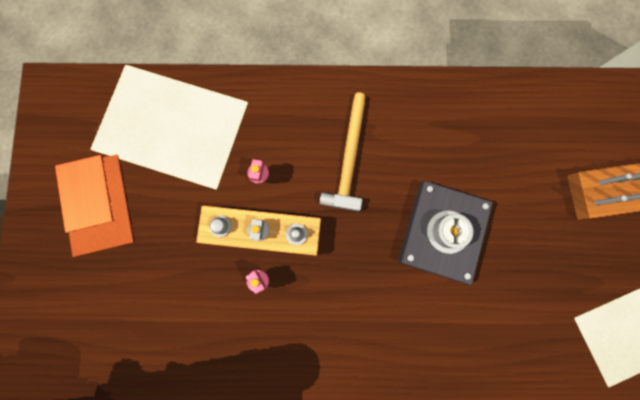

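View pics/scene1.png

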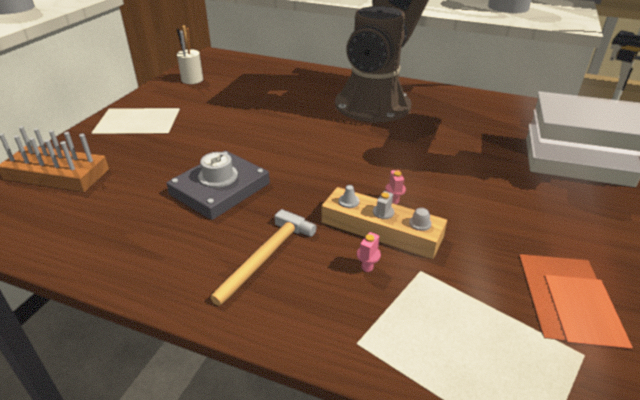

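The top view shows the rack at about (259,230) with the bar-headed die in the middle well at (257,229). Pink look-alikes are at (258,171) and (257,282), the collar is at about (453,232), and the hammer is at (342,200). The scene view agrees with this.

Run:
```python
from h import *
c=dict(np.load('/tmp/top.npz')); P=cloud(c); f=c['frame'][...,::-1]
a=cv2.resize(f[190:270,190:330],None,fx=5,fy=5,interpolation=3); b=cv2.resize(f[175:290,395:500],None,fx=5,fy=5,interpolation=3)
cv2.imwrite('pics/rack.png',a); cv2.imwrite('pics/coll.png',b)
def rect(m,lo,hi,name):
    s=np.zeros((400,640),bool); s[m]=1; k=s&(P[...,2]>lo)&(P[...,2]<hi)&(c['z_map']>0)
    q=P[k]; (cx,cy),(w,h),an=cv2.minAreaRect(q[:,:2].astype(np.float32)); print(name,k.sum(),'mean',q.mean(0).round(4),'rect',round(cx,4),round(cy,4),round(w,4),round(h,4),round(an,1))
R=np.s_[195:265,190:330]; H=np.s_[175:290,395:500]
rect(R,.040,.0475,'rack top'); rect(np.s_[210:250,240:275],.066,.082,'bar top')
rect(np.s_[210:250,240:275],.081,.09,'stud')
rect(H,.030,.038,'block'); rect(H,.074,.084,'rim'); 
k=(P[...,2]>.074)&(P[...,2]<.084); k[:175]=0;k[290:]=0;k[:,:395]=0;k[:,500:]=0
print(cv2.minEnclosingCircle(P[k][:,:2].astype(np.float32)))
print(pt(c,257,229),pt(c,258,171),pt(c,257,282),pt(c,453,232))
```

```text
rack top 3035 mean [0.5641 0.189  0.0455] rect 0.5646 0.189 0.2458 0.0751 84.4
bar top 25 mean [0.5631 0.1787 0.0741] rect 0.5631 0.1791 0.0014 0.0339 82.4
stud 160 mean [0.5645 0.1878 0.0856] rect 0.5644 0.1885 0.0202 0.0378 83.7
block 4493 mean [ 0.563  -0.1984  0.0354] rect 0.5651 -0.2016 0.1508 0.1804 72.9
rim 796 mean [ 0.5645 -0.2005  0.0802] rect 0.5648 -0.2011 0.0665 0.067 28.3
((0.5645096302032471, -0.2013702243566513), 0.03419338911771774)
[0.56301284 0.18328582 0.09140554] [0.68056834 0.18772914 0.07243758] [0.46244952 0.1820878  0.07979695] [ 0.56174708 -0.20429239  0.06160533]
```

View pics/rack.png

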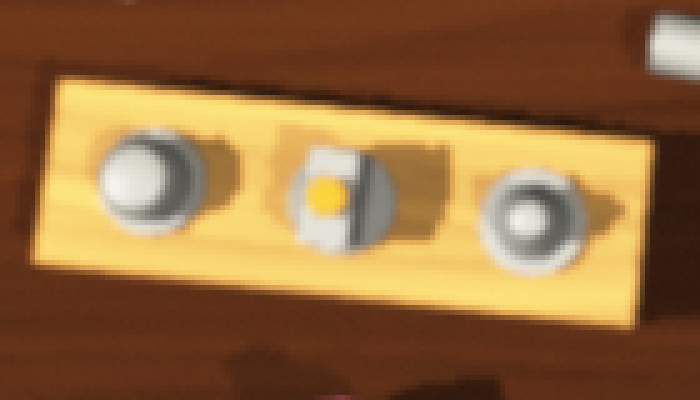

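View pics/coll.png

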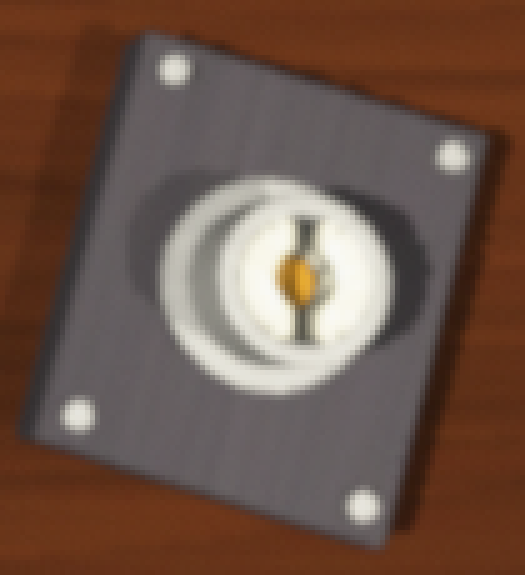

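The bar's long side runs at about -6° in world, across the rack's row. Its top is 20 x 38 mm at z 0.0856, where 0.085 is expected, so I trust this over the text. The keyways show as dark slots at crop (303,232) and (303,328), which is close to world x. First I'll look at the collar from the wrist.

```bash
cat >> h.py <<'E'
from scipy.spatial.transform import Rotation as Ro
def rel(x,y,z,yaw):
    s=r.get_state(); R=Ro.from_euler('xyz',s['eef_rot'],degrees=True); T=Ro.from_euler('xyz',[180,0,yaw],degrees=True)
    d=R.inv().apply(np.array([x,y,z])-s['tcp_pos']); w=(R.inv()*T).as_rotvec(degrees=True)
    print('rel',d.round(4),w.round(2),'|d|',np.linalg.norm(d).round(3))
E
python3 -c "
from h import *
rel(.5645,.15,.245,-6.3); rel(.5,-.20,.245,-6.3)"
```

```text
rel [4.999e-01 3.725e-01 1.000e-04] [ 0.09  0.   -9.97] |d| 0.623
rel [5.360e-01 7.265e-01 7.000e-04] [ 0.09  0.   -9.97] |d| 0.903
```

```bash
echo '[[0.015,0.011,0,0,0,-1],[0.045,0.033,0,0,0,-2],[0.075,0.056,0,0,0,-3],[0.106,0.079,0,0,0,-4],[0.137,0.102,0,0,0,-5],[0.168,0.125,0,0,0,-6],[0.2,0.149,0,0,0,-7],[0.232,0.173,0,0,0,-8],[0.264,0.197,0,0,0,-9],[0.296,0.22,0,0,0,-10],[0.328,0.244,0,0,0,-10],[0.36,0.268,0,0,0,-10]]' > path.dat && python3 -m pendant path.dat; python3 -c "
from h import *
rel(.5,-.20,.245,-6.3)"
```

```text
time_s: 1.1
tcp_pos: [0.4602, 0.2881, 0.2453]
eef_rot: [-180.0, 0.0, -6.2]
contact_force: [-0.1, 0.6, -0.0]
gripper_width: 0.0876
gripper_force: 0.0
rel [9.260e-02 4.809e-01 3.000e-04] [-0.    0.01  0.06] |d| 0.49
```

```bash
echo '[[0.008,0.04,0,0,0,0],[0.016,0.08,0,0,0,0],[0.024,0.12,0,0,0,0],[0.032,0.16,0,0,0,0],[0.04,0.2,0,0,0,0],[0.048,0.24,0,0,0,0],[0.055,0.28,0,0,0,0],[0.063,0.32,0,0,0,0],[0.07,0.36,0,0,0,0],[0.078,0.40,0,0,0,0],[0.086,0.44,0,0,0,0],[0.092,0.475,0,0,0,0]]' > path.dat && python3 -m pendant path.dat; echo '[[0,0.005,0,0,0,0],[0,0.005,0,0,0,0],[0,0.005,0,0,0,0]]' > path.dat && python3 -m pendant path.dat
python3 - <<'E'
from h import *
c=grab('wrist'); cv2.imwrite('pics/w1.png',c['frame'][...,::-1]); print(c['fx'],c['cam_to_world'].round(3).tolist(),r.get_state()['time_s'])
E
```

```text
time_s: 2.1
tcp_pos: [0.4988, -0.1947, 0.2452]
eef_rot: [180.0, 0.0, -6.3]
contact_force: [1.2, 0.1, 0.8]
gripper_width: 0.0877
gripper_force: 0.0
time_s: 2.35
tcp_pos: [0.4982, -0.1975, 0.2449]
eef_rot: [-180.0, 0.1, -6.4]
contact_force: [-0.3, 0.9, -1.0]
gripper_width: 0.0878
gripper_force: 0.0
317.65693914133635 [[-0.11, -0.961, -0.252, 0.566], [-0.994, 0.106, 0.028, -0.204], [-0.0, 0.254, -0.967, 0.384], [0.0, 0.0, 0.0, 1.0]] 2.4
```

View pics/w1.png

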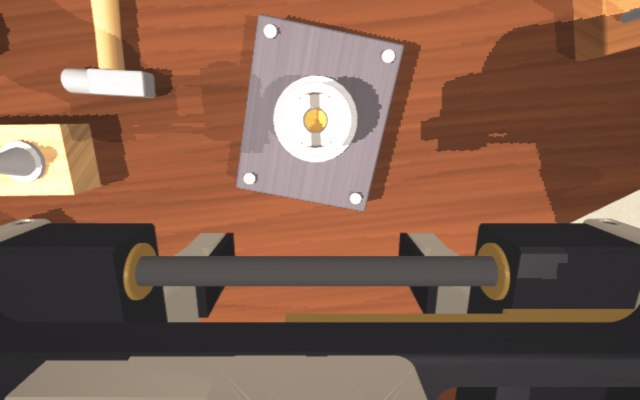

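The wrist view shows the collar at (315,119) with keyways above and below the bore at about (316,101) and (315,138). I'll measure the angle and centre.

Run:
```python
from h import *
c=dict(np.load('/tmp/wrist.npz')); P=cloud(c); f=c['frame'][...,::-1]
cv2.imwrite('pics/w1c.png',cv2.resize(f[70:170,265:365],None,fx=6,fy=6,interpolation=3))
k=np.zeros((400,640),bool); k[70:170,265:365]=1; r_=k&(abs(P[...,2]-.08)<.004)
q=P[r_]; print('rim',q.mean(0).round(4),cv2.minEnclosingCircle(q[:,:2].astype(np.float32)))
(cx,cy),R=cv2.minEnclosingCircle(q[:,:2].astype(np.float32))
d=np.hypot(P[...,0]-cx,P[...,1]-cy)
lo=k&(P[...,2]<.074)&(d<.022); print('low',lo.sum(),P[lo].mean(0).round(4))
far=lo&(d>.0128); q=P[far]; a=np.degrees(np.arctan2(q[:,1]-cy,q[:,0]-cx)); print(len(q),'angles',np.sort(a).round(0).tolist())
print('bore rect',cv2.minAreaRect(P[lo][:,:2].astype(np.float32)))
b=k&(abs(P[...,2]-.035)<.004); print('block',cv2.minAreaRect(P[b][:,:2].astype(np.float32)))
def on(u,v,z=.08):
    p=c['cam_to_world'][:3,:3]@np.array([(u-c['cx'])/c['fx'],(v-c['cy'])/c['fy'],1]); o=c['cam_to_world'][:3,3]; return o+p*(z-o[2])/p[2]
np.set_printoptions(precision=4,suppress=True)
print(on(316,98),on(315,140))
```

```text
rim [ 0.5651 -0.2034  0.0794] ((0.5641939043998718, -0.20321649312973022), 0.03394236043095589)
low 742 [ 0.5642 -0.2032  0.0565]
222 angles [-180.0, -179.0, -179.0, -179.0, -179.0, -178.0, -178.0, -178.0, -177.0, -177.0, -176.0, -176.0, -176.0, -175.0, -175.0, -174.0, -174.0, -174.0, -173.0, -173.0, -173.0, -172.0, -172.0, -171.0, -171.0, -171.0, -170.0, -170.0, -170.0, -170.0, -169.0, -169.0, -168.0, -167.0, -167.0, -166.0, -166.0, -165.0, -165.0, -115.0, -105.0, -88.0, -74.0, -32.0, -28.0, -27.0, -25.0, -24.0, -23.0, -23.0, -22.0, -21.0, -20.0, -19.0, -18.0, -18.0, -18.0, -17.0, -17.0, -17.0, -16.0, -16.0, -16.0, -15.0, -14.0, -14.0, -14.0, -13.0, -13.0, -13.0, -12.0, -12.0, -12.0, -11.0, -11.0, -11.0, -11.0, -9.0, -9.0, -9.0, -9.0, -9.0, -8.0, -8.0, -8.0, -8.0, -8.0, -6.0, -6.0, -5.0, -5.0, -5.0, -5.0, -5.0, -5.0, -5.0, -5.0, -3.0, -3.0, -3.0, -2.0, -2.0, -2.0, -2.0, -2.0, -1.0, -1.0, -0.0, -0.0, 0.0, 0.0, 1.0, 1.0, 2.0, 2.0, 2.0, 3.0, 3.0, 3.0, 3.0, 4.0, 4.0, 5.0, 5.0, 6.0, 6.0, 6.0, 7.0, 7.0, 7.0, 8.0, 8.0, 8.0, 8.0, 8.0, 9.0, 9.0, 10.0, 10.0, 11.0, 11.0, 12.0, 13.0, 13.0, 14.0, 15.0, 17.0, 19.0, 66.0, 101.0, 107.0, 111.0, 121.0, 127.0, 133.0, 149.0, 153.0, 155.0, 156.0, 157.0, 158.0, 158.0, 159.0, 159.0, 160.0, 160.0, 160.0, 161.0, 161.0, 162.0, 162.0, 162.0, 163.0, 163.0, 163.0, 164.0, 164.0, 164.0, 165.0, 165.0, 165.0, 166.0, 166.0, 166.0, 167.0, 167.0, 167.0, 168.0, 168.0, 168.0, 169.0, 169.0, 169.0, 170.0, 170.0, 170.0, 170.0, 172.0, 172.0, 172.0, 173.0, 173.0, 173.0, 173.0, 173.0, 173.0, 175.0, 176.0, 176.0, 176.0, 176.0, 176.0, 176.0, 176.0, 177.0, 178.0, 178.0, 179.0, 179.0, 179.0, 179.0, 180.0]
bore rect ((0.5640004277229309, -0.20309042930603027), (0.025826843455433846, 0.04245786368846893), 62.56787872314453)
block ((0.5627201795578003, -0.20213112235069275), (0.10953465849161148, 0.10268184542655945), 83.58480072021484)
[ 0.5835 -0.2061  0.08  ] [ 0.5462 -0.201   0.08  ]
```

View pics/w1c.png

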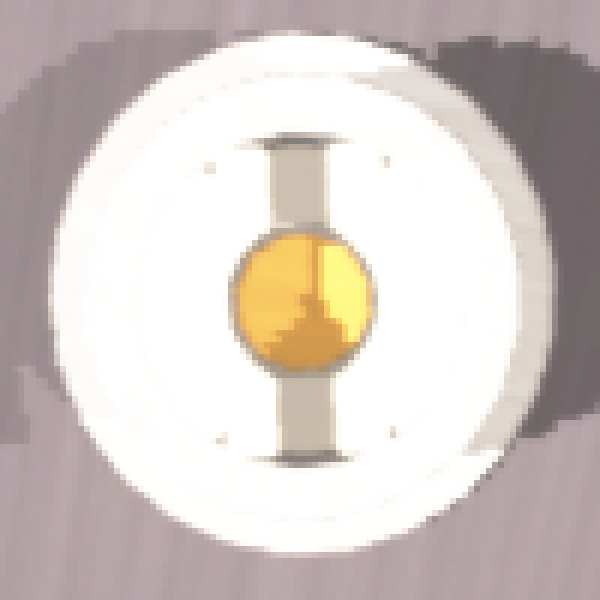

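The keyway slot centres in the crop are (299,140) and (309,455), which puts the keyways at about -4.5° world. The wrist puts the collar centre at (0.564,-0.203) and the top camera at (0.565,-0.201). Next I'll take the same wrist view over the die, so that the collar-minus-die vector cancels the calibration offset.

```bash
echo '[[-0.003,-0.025,0,0,0,0],[-0.007,-0.06,0,0,0,0],[-0.011,-0.1,0,0,0,0],[-0.0155,-0.14,0,0,0,0],[-0.02,-0.18,0,0,0,0],[-0.024,-0.22,0,0,0,0],[-0.0285,-0.26,0,0,0,0],[-0.033,-0.3,0,0,0,0],[-0.0365,-0.335,0,0,0,0],[-0.0395,-0.36,0,0,0,0],[-0.0415,-0.378,0,0,0,0],[-0.042,-0.383,0,0,0,0]]' > path.dat && python3 -m pendant path.dat 0.044; echo '[[0,0,0,0,0,0],[0,0,0,0,0,0],[0,0,0,0,0,0]]' > path.dat && python3 -m pendant path.dat
python3 - <<'E'
from h import *
c=grab('wrist'); P=cloud(c); f=c['frame'][...,::-1]
v,u=np.where((abs(P[...,2]-.085)<.0035)&(np.hypot(P[...,0]-.5645,P[...,1]-.1885)<.03)); q=P[v,u]
print('bar top',len(q),cv2.minAreaRect(q[:,:2].astype(np.float32)),q.mean(0))
cv2.imwrite('pics/w2c.png',cv2.resize(f[80:180,250:380],None,fx=6,fy=6,interpolation=3))
k=(abs(P[...,2]-.045)<.003)&(np.hypot(P[...,0]-.5645,P[...,1]-.1885)<.15); print('rack',cv2.minAreaRect(P[k][:,:2].astype(np.float32)))
s=(P[...,2]>.0885)&(np.hypot(P[...,0]-.5645,P[...,1]-.1885)<.03); print('stud',s.sum(),P[s].mean(0),u.mean(),v.mean())
rel(.5645,.1885,.12,-6.3); print(r.get_state()['time_s'])
E
```

```text
time_s: 3.4
tcp_pos: [0.4977, 0.192, 0.2454]
eef_rot: [-180.0, -0.0, -6.0]
contact_force: [0.8, 0.4, 0.5]
gripper_width: 0.0441
gripper_force: 0.0
time_s: 3.65
tcp_pos: [0.4983, 0.1876, 0.2455]
eef_rot: [180.0, 0.0, -6.2]
contact_force: [-0.1, -0.6, 0.6]
gripper_width: 0.044
gripper_force: 0.0
bar top 679 ((0.5639355182647705, 0.18718713521957397), (0.01958158053457737, 0.03754180669784546), 83.03651428222656) [0.56452619 0.1871531  0.08438948]
rack ((0.5642500519752502, 0.18723717331886292), (0.24820977449417114, 0.18535171449184418), 54.9525032043457)
stud 2659 [0.56560375 0.18143811 0.35764221] 309.57290132547865 120.47128129602356
rel [ 0.0655 -0.0084  0.1255] [-0.   -0.    0.02] |d| 0.142
3.7
```

View pics/w2c.png

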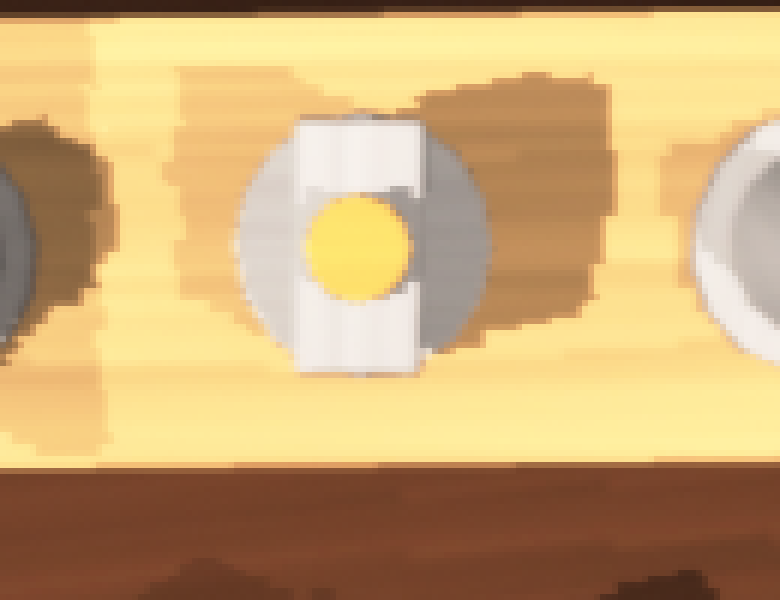

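Die in the wrist view: bar top centred at crop (360,246) with vertical edges, so it lines up with the tool. The collar-minus-die vector agrees between cameras at (+0.0004,-0.390). I'll grasp it now.

```bash
echo '[[0.02,-0.003,0.01,0,0,0],[0.045,-0.006,0.03,0,0,0],[0.06,-0.008,0.055,0,0,0],[0.065,-0.008,0.08,0,0,0],[0.065,-0.008,0.105,0,0,0],[0.065,-0.008,0.125,0,0,0],[0.065,-0.008,0.14,0,0,0],[0.065,-0.008,0.15,0,0,0],[0.065,-0.008,0.15,0,0,0]]' > path.dat && python3 -m pendant path.dat 0.044; python3 -c "
from h import *
rel(.564,.188,.073,-6.5)"
```

```text
time_s: 4.45
tcp_pos: [0.5632, 0.1874, 0.0933]
eef_rot: [179.9, 0.2, -6.3]
contact_force: [-0.3, -0.0, 0.7]
gripper_width: 0.044
gripper_force: 0.0
rel [ 0.0008 -0.0008  0.0203] [0.13 0.16 0.16] |d| 0.02
```

```bash
echo '[[0,0,0.007,0,0,0],[0.001,-0.001,0.014,0,0,0],[0.001,-0.001,0.02,0,0,0],[0.001,-0.001,0.0205,0,0,0],[0.001,-0.001,0.0205,0,0,0]]' > path.dat && python3 -m pendant path.dat 0.044; echo '[[0,0,0,0,0,0],[0,0,0,0,0,0],[0,0,0,0,0,0],[0,0,0,0,0,0],[0,0,0,0,0,0],[0,0,0,0,0,0]]' > path.dat && python3 -m pendant path.dat 0.0 40
```

```text
time_s: 4.87
tcp_pos: [0.5652, 0.1897, 0.0747]
eef_rot: [180.0, 0.0, -6.3]
contact_force: [0.4, 0.6, 1.0]
gripper_width: 0.0439
gripper_force: 0.0
time_s: 5.37
tcp_pos: [0.5653, 0.1895, 0.0752]
eef_rot: [180.0, -0.0, -6.3]
contact_force: [-0.9, -3.0, 4.0]
gripper_width: 0.0197
gripper_force: 40.0
```

```bash
echo '[[0,0,-0.005,0,0,0],[0,0,-0.015,0,0,0],[0,0,-0.03,0,0,0],[0,0,-0.05,0,0,0],[0,0,-0.07,0,0,0],[0,0,-0.085,0,0,0],[0,0,-0.095,0,0,0],[0,0,-0.1,0,0,0],[0,0,-0.1,0,0,0],[0,0,-0.1,0,0,0]]' > path.dat && python3 -m pendant path.dat; python3 -c "
from h import *
for i in range(3):
  s=r.get_state(); print(s['tcp_pos'],s['contact_force'],s['gripper_width'])
grab('wrist'); s=r.get_state(); print(s['tcp_pos'],s['contact_force'])
x,y=s['tcp_pos'][:2]
rel(.565,-.2007,.175,-4.5)"
```

```text
time_s: 6.2
tcp_pos: [0.5649, 0.1897, 0.1744]
eef_rot: [180.0, 0.0, -6.3]
contact_force: [-1.4, 0.2, -4.5]
gripper_width: 0.0195
gripper_force: 40.0
[0.56486911 0.18967527 0.17435284] [-1.41087739  0.17589616 -4.45887015] 0.019537045189590846
[0.56486911 0.18967527 0.17435284] [-1.41087739  0.17589616 -4.45887015] 0.019537045189590846
[0.56486911 0.18967527 0.17435284] [-1.41087739  0.17589616 -4.45887015] 0.019537045189590846
[0.56468287 0.18951768 0.17386926] [ 0.3857823  -0.52842982 -3.73432476]
rel [ 0.043   0.3878 -0.0009] [ 0.04  0.08 -1.77] |d| 0.39
```

```bash
echo '[[-0.001,0.015,0,0,0,0],[-0.003,0.045,0,0,0,-1],[-0.005,0.08,0,0,0,-1.8],[-0.007,0.12,0,0,0,-1.8],[-0.009,0.16,0,0,0,-1.8],[-0.011,0.2,0,0,0,-1.8],[-0.013,0.24,0,0,0,-1.8],[-0.015,0.28,0,0,0,-1.8],[-0.017,0.315,0,0,0,-1.8],[-0.019,0.35,0,0,0,-1.8],[-0.02,0.375,0,0,0,-1.8],[-0.021,0.395,0,0,0,-1.8]]' > path.dat && python3 -m pendant path.dat; echo '[[0,0,0,0,0,0],[0,0,0,0,0,0],[0,0,0,0,0,0],[0,0,0,0,0,0]]' > path.dat && python3 -m pendant path.dat
python3 - <<'E'
from h import *
c=grab('wrist'); P=cloud(c); s=r.get_state(); print(s['tcp_pos'],s['eef_rot'],s['contact_force'])
cv2.imwrite('pics/w3.png',c['frame'][...,::-1])
q=P[(abs(P[...,2]-.08)<.004)&(np.hypot(P[...,0]-.5645,P[...,1]+.202)<.04)]
print('rim',len(q),cv2.minEnclosingCircle(q[:,:2].astype(np.float32)))
q=P[(abs(P[...,2]-.152)<.01)&(np.hypot(P[...,0]-.5,P[...,1]+.202)<.035)]
print('flange?',len(q),q.min(0),q.max(0))
E
```

```text
time_s: 7.25
tcp_pos: [0.4997, -0.2029, 0.1738]
eef_rot: [180.0, 0.1, -4.6]
contact_force: [-0.2, 0.1, -3.2]
gripper_width: 0.0198
gripper_force: 40.0
time_s: 7.58
tcp_pos: [0.5011, -0.2001, 0.1744]
eef_rot: [-180.0, 0.0, -4.4]
contact_force: [0.1, -0.2, -3.7]
gripper_width: 0.0199
gripper_force: 40.0
[ 0.5012999  -0.19994403  0.17456435] [-1.79995622e+02  3.07031472e-02 -4.40786270e+00] [ 0.26361079 -0.32589742 -3.52657302]
rim 5593 ((0.5643309354782104, -0.20321330428123474), 0.03401492163538933)
flange? 1043 [ 0.50533663 -0.22365322  0.14281009] [ 0.52214541 -0.17745944  0.16198725]
```

View pics/w3.png

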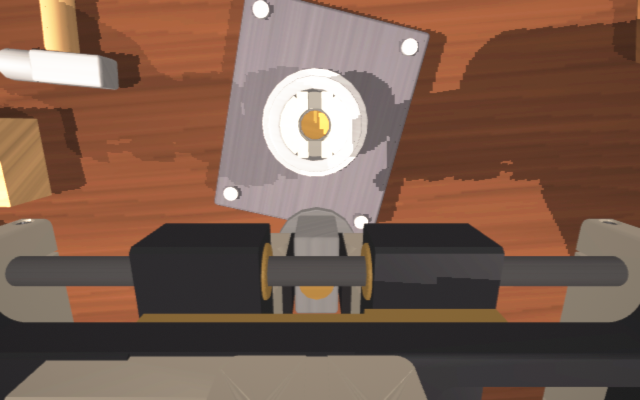

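The wrist view with the die in hand shows its flange front arc at (317,208), the bore at (315,124), and keyways at (315,97) and (314,152), vertical and so parallel to the bar. I'll fit the flange circle to get the die-to-collar offset.

Run:
```python
from h import *
from scipy.optimize import least_squares
c=dict(np.load('/tmp/wrist.npz')); P=cloud(c)
yaw=np.radians(-4.5); tx=np.array([np.cos(yaw),np.sin(yaw)]); ty=np.array([np.sin(yaw),-np.cos(yaw)])
k=np.zeros((400,640),bool); k[200:240,265:370]=1; k&=(P[...,2]>.14)&(P[...,2]<.158); q=P[k]; print(k.sum(),np.percentile(q[:,2],[5,50,95]))
# topmost pixel per column of flange
e=[]
for u in range(275,358):
    v=np.where(k[:,u])[0]
    if len(v): e.append(P[v[0],u])
e=np.array(e); print(len(e),e[:,2].mean())
f=lambda x:np.hypot(e[:,0]-x[0],e[:,1]-x[1])-.022
s=least_squares(f,[.5,-.202],loss='soft_l1',f_scale=.0005); print('die axis (wrist cam)',s.x,np.abs(s.fun).mean())
col=np.array([.5643,-.2032]); d=col-s.x; print('to go world',d,'tool',d@tx,d@ty)
# bar centre line, keyway angle
b=(P[...,2]>.18)&(P[...,2]<.192)&k*0
def on(u,v,z=.08):
    p=c['cam_to_world'][:3,:3]@np.array([(u-c['cx'])/c['fx'],(v-c['cy'])/c['fy'],1]); o=c['cam_to_world'][:3,3]; return (o+p*(z-o[2])/p[2])[:2]
cv2.imwrite('pics/w3c.png',cv2.resize(c['frame'][70:240,255:375,::-1],None,fx=3.5,fy=3.5,interpolation=3))
g=cv2.cvtColor(c['frame'],cv2.COLOR_RGB2GRAY)
for v in (100,105,145,150): print(v,g[v,300:330].tolist())
```

```text
862 [0.14599208 0.14961322 0.15631628]
74 0.14583582186158434
die axis (wrist cam) [ 0.49981125 -0.19943723] 0.00016412683127154423
to go world [ 0.06448875 -0.00376277] tool 0.06458517985528954 -0.001308558072419848
100 [255, 255, 255, 255, 255, 255, 255, 252, 184, 185, 188, 188, 188, 188, 188, 188, 188, 188, 188, 188, 193, 230, 254, 255, 255, 255, 255, 255, 255, 255]
105 [255, 255, 255, 255, 255, 255, 255, 253, 185, 185, 188, 188, 188, 188, 188, 188, 188, 188, 188, 188, 193, 230, 254, 255, 255, 255, 255, 255, 255, 255]
145 [255, 255, 255, 255, 255, 255, 255, 253, 216, 185, 183, 183, 183, 184, 184, 184, 184, 184, 184, 183, 187, 232, 254, 255, 255, 255, 255, 255, 255, 255]
150 [255, 255, 255, 255, 255, 255, 255, 253, 208, 184, 182, 182, 182, 182, 182, 182, 182, 182, 182, 182, 185, 231, 254, 255, 255, 255, 255, 255, 255, 255]
```

The fit gives 64.6 mm to go in tool x and -1.3 mm in tool y, with the yaw already aligned. I'll move over the collar and go down to just above the lip.

```bash
echo '[[0.015,0,0,0,0,0],[0.035,-0.001,0,0,0,0],[0.053,-0.0013,0,0,0,0],[0.0625,-0.0013,0,0,0,0],[0.0646,-0.0013,0.003,0,0,0],[0.0646,-0.0013,0.01,0,0,0],[0.0646,-0.0013,0.017,0,0,0],[0.0646,-0.0013,0.022,0,0,0],[0.0646,-0.0013,0.022,0,0,0],[0.0646,-0.0013,0.022,0,0,0],[0.0646,-0.0013,0.022,0,0,0]]' > path.dat && python3 -m pendant path.dat
python3 - <<'E'
from h import *
c=grab('wrist'); P=cloud(c); s=r.get_state(); print(s['tcp_pos'],s['eef_rot'],s['contact_force'])
from scipy.optimize import least_squares
k=np.zeros((400,640),bool); k[195:245,265:370]=1; k&=(P[...,2]>.115)&(P[...,2]<.136)
e=np.array([P[np.where(k[:,u])[0][0],u] for u in range(275,358) if k[:,u].any()]); print(len(e),e[:,2].mean())
q=least_squares(lambda x:np.hypot(e[:,0]-x[0],e[:,1]-x[1])-.022,[.564,-.202],loss='soft_l1',f_scale=.0005); print(q.x,np.abs(q.fun).mean())
E
```

```text
time_s: 8.55
tcp_pos: [0.5657, -0.2044, 0.1531]
eef_rot: [180.0, -0.0, -4.5]
contact_force: [0.4, 0.2, -2.4]
gripper_width: 0.02
gripper_force: 40.0
[ 0.56586304 -0.20438329  0.1533044 ] [ 1.79998295e+02 -3.87792907e-02 -4.46318417e+00] [ 0.61602125  0.12934395 -2.94846165]
74 0.12459555173440473
[ 0.56442683 -0.20374426] 0.00016095963855658395
```

```bash
echo '[[0,-0.0005,0.002,0,0,0],[0,-0.0005,0.004,0,0,0],[0,-0.0005,0.006,0,0,0],[0,-0.0005,0.0075,0,0,0],[0,-0.0005,0.009,0,0,0],[0,-0.0005,0.01,0,0,0],[0,-0.0005,0.01,0,0,0]]' > path.dat && python3 -m pendant path.dat; echo '[[0,0,0.001,0,0,0],[0,0,0.002,0,0,0],[0,0,0.003,0,0,0],[0,0,0.004,0,0,0],[0,0,0.004,0,0,0]]' > path.dat && python3 -m pendant path.dat
```

```text
time_s: 9.18
tcp_pos: [0.5657, -0.2038, 0.1425]
eef_rot: [-180.0, 0.0, -4.5]
contact_force: [0.0, -0.3, -2.9]
gripper_width: 0.0198
gripper_force: 40.0
time_s: 9.6
tcp_pos: [0.5657, -0.2038, 0.1386]
eef_rot: [-180.0, 0.0, -4.5]
contact_force: [0.9, -0.8, -3.4]
gripper_width: 0.0197
gripper_force: 40.0
```

The foot is inside the bore with no contact force. I'll continue to just above lug height.

```bash
echo '[[0,0,0.001,0,0,0],[0,0,0.0025,0,0,0],[0,0,0.004,0,0,0],[0,0,0.0055,0,0,0],[0,0,0.007,0,0,0],[0,0,0.008,0,0,0],[0,0,0.008,0,0,0]]' > path.dat && python3 -m pendant path.dat; echo '[[0,0,0.0007,0,0,0],[0,0,0.0014,0,0,0],[0,0,0.002,0,0,0],[0,0,0.002,0,0,0]]' > path.dat && python3 -m pendant path.dat;  echo '[[0,0,0.0007,0,0,0],[0,0,0.0014,0,0,0],[0,0,0.002,0,0,0],[0,0,0.002,0,0,0]]' > path.dat && python3 -m pendant path.dat
```

```text
time_s: 10.18
tcp_pos: [0.5657, -0.2038, 0.1305]
eef_rot: [-180.0, 0.0, -4.5]
contact_force: [-0.9, -0.1, -3.3]
gripper_width: 0.0197
gripper_force: 40.0
time_s: 10.52
tcp_pos: [0.5658, -0.2038, 0.1287]
eef_rot: [-180.0, 0.0, -4.5]
contact_force: [1.1, -0.1, -3.5]
gripper_width: 0.0203
gripper_force: 40.0
time_s: 10.85
tcp_pos: [0.5658, -0.2038, 0.1267]
eef_rot: [-180.0, 0.0, -4.5]
contact_force: [-0.2, 0.8, -4.0]
gripper_width: 0.0199
gripper_force: 40.0
```

```bash
for i in 1 2 3; do echo '[[0,0,0.0005,0,0,0],[0,0,0.001,0,0,0],[0,0,0.001,0,0,0]]' > path.dat && python3 -m pendant path.dat | grep -E 'tcp|contact'; done
```

```text
tcp_pos: [0.5659, -0.2038, 0.1258]
contact_force: [0.7, -0.1, -3.1]
tcp_pos: [0.566, -0.2038, 0.1252]
contact_force: [-0.8, 0.9, -1.2]
tcp_pos: [0.566, -0.2039, 0.1241]
contact_force: [-1.0, 1.1, 1.3]
```

```bash
for i in 1 2; do echo '[[0,0,0.0007,0,0,0],[0,0,0.0014,0,0,0],[0,0,0.0014,0,0,0]]' > path.dat && python3 -m pendant path.dat | grep -E 'tcp|contact'; done
```

```text
tcp_pos: [0.566, -0.2039, 0.1225]
contact_force: [-1.7, 1.4, 2.5]
tcp_pos: [0.566, -0.2039, 0.1211]
contact_force: [-1.0, 0.5, 4.1]
```

The force rises gently like the spring, so the lugs are in the keyways. I'll keep pushing.

```bash
for i in 1 2; do echo '[[0,0,0.0007,0,0,0],[0,0,0.0014,0,0,0],[0,0,0.0021,0,0,0],[0,0,0.0028,0,0,0],[0,0,0.003,0,0,0]]' > path.dat && python3 -m pendant path.dat | grep -E 'tcp|contact'; done;  echo '[[0,0,0.0007,0,0,0],[0,0,0.0014,0,0,0],[0,0,0.002,0,0,0],[0,0,0.002,0,0,0]]' > path.dat && python3 -m pendant path.dat
```

```text
tcp_pos: [0.566, -0.2039, 0.1182]
contact_force: [-1.1, 1.8, 6.4]
tcp_pos: [0.5661, -0.2039, 0.1154]
contact_force: [-2.7, 1.3, 7.9]
time_s: 13.27
tcp_pos: [0.5661, -0.2039, 0.1135]
eef_rot: [180.0, -0.0, -4.4]
contact_force: [-3.2, 1.9, 8.1]
gripper_width: 0.0196
gripper_force: 40.0
```

```bash
for i in 1 2; do echo '[[0,0,0.0005,0,0,0],[0,0,0.001,0,0,0],[0,0,0.001,0,0,0]]' > path.dat && python3 -m pendant path.dat | grep -E 'tcp|contact'; done
```

```text
tcp_pos: [0.5661, -0.2039, 0.1126]
contact_force: [-3.2, 1.8, 9.3]
tcp_pos: [0.5661, -0.2039, 0.1117]
contact_force: [-2.7, 1.6, 9.0]
```

The estimated flange gap is about 1.5 mm. Now I'll twist clockwise (positive about tool z) and watch force and moment.

```bash
echo '[[0,0.0001,0,0,0,3],[0,0.0001,0,0,0,6],[0,0.0002,0,0,0,9],[0,0.0002,0,0,0,12],[0,0.0002,0,0,0,15],[0,0.0002,0,0,0,15]]' > path.dat && python3 -m pendant path.dat; python3 -c "
from h import *
print(r.get_state()['moment'])"
```

```text
time_s: 14.27
tcp_pos: [0.5665, -0.2043, 0.112]
eef_rot: [180.0, -0.1, -19.6]
contact_force: [-2.6, 0.9, 8.9]
gripper_width: 0.0198
gripper_force: 40.0
[0.20367588 0.86693556 0.03488496]
```

```bash
for i in 1 2 3; do echo '[[0,0.0001,0,0,0,3],[0,0.0001,0,0,0,6],[0,0.0002,0,0,0,9],[0,0.0002,0,0,0,12],[0,0.0002,0,0,0,15],[0,0.0002,0,0,0,15]]' > path.dat && python3 -m pendant path.dat | grep -E 'tcp|rot|contact'; python3 -c "
from h import *
print(r.get_state()['moment'])"; done
```

```text
tcp_pos: [0.5664, -0.2045, 0.112]
eef_rot: [-180.0, -0.1, -34.6]
contact_force: [-1.0, 0.8, 8.8]
[ 0.38082045  0.86178765 -0.02685511]
tcp_pos: [0.5663, -0.2046, 0.112]
eef_rot: [-180.0, -0.1, -49.6]
contact_force: [-2.2, 2.0, 9.3]
[ 0.33355636  0.85570613 -0.00851225]
tcp_pos: [0.566, -0.2048, 0.112]
eef_rot: [-180.0, -0.1, -64.6]
contact_force: [-3.0, 1.6, 9.8]
[ 0.33085393  1.030786   -0.01251605]
```

```bash
for i in 1 2 3 4 5; do echo '[[0,0,0,0,0,2],[0,0,0,0,0,4],[0,0,0,0,0,4]]' > path.dat && python3 -m pendant path.dat | grep -E 'rot|contact'; python3 -c "
from h import *
s=r.get_state(); print(s['moment'],s['tcp_pos'])"; done
```

```text
eef_rot: [-180.0, -0.1, -68.6]
contact_force: [-2.7, 0.7, 9.4]
[0.25771871 1.01584817 0.02216526] [ 0.56598106 -0.20479362  0.11192405]
eef_rot: [-180.0, -0.1, -72.6]
contact_force: [-2.1, 0.3, 10.1]
[0.29435337 1.04599513 0.01292752] [ 0.56590498 -0.20476949  0.11190086]
eef_rot: [-180.0, -0.0, -76.6]
contact_force: [-2.6, 0.9, 9.4]
[ 0.40486112  1.03707131 -0.01000477] [ 0.56585974 -0.2047301   0.11188779]
eef_rot: [-180.0, -0.0, -80.6]
contact_force: [-2.1, 1.6, 9.7]
[0.42980673 1.11469497 0.02064183] [ 0.56581213 -0.20470857  0.1118547 ]
eef_rot: [180.0, -0.0, -84.6]
contact_force: [-4.4, 2.0, 10.9]
[0.6699278  1.77124742 0.11098378] [ 0.56522822 -0.20467478  0.11181275]
```

```bash
for i in 1 2; do echo '[[0,0,0,0,0,1],[0,0,0,0,0,2],[0,0,0,0,0,2]]' > path.dat && python3 -m pendant path.dat | grep -E 'rot|contact'; python3 -c "
from h import *
s=r.get_state(); print(s['moment'],s['tcp_pos'])"; done
```

```text
eef_rot: [179.9, -0.0, -86.5]
contact_force: [-5.7, 2.2, 11.5]
[0.82850113 2.20473738 0.17286792] [ 0.56479782 -0.20466802  0.11174174]
eef_rot: [179.9, -0.0, -88.5]
contact_force: [-6.4, 1.7, 12.8]
[0.9036695  2.56482231 0.33203187] [ 0.56452904 -0.20462743  0.11169573]
```

There is a firm stop near -83°. I'll ease off slightly, then let it rise with the spring while held.

```bash
echo '[[0,0,0,0,0,-1],[0,0,0,0,0,-2],[0,0,0,0,0,-2]]' > path.dat && python3 -m pendant path.dat | grep -E 'rot|contact'; for i in 1 2; do echo '[[0,0,-0.0006,0,0,0],[0,0,-0.0012,0,0,0],[0,0,-0.0018,0,0,0],[0,0,-0.002,0,0,0],[0,0,-0.002,0,0,0]]' > path.dat && python3 -m pendant path.dat | grep -E 'tcp|rot|contact'; done
```

```text
eef_rot: [179.9, -0.0, -86.4]
contact_force: [-5.6, 1.4, 11.8]
tcp_pos: [0.5646, -0.2046, 0.1131]
eef_rot: [179.9, 0.0, -86.5]
contact_force: [-3.9, 0.6, 7.1]
tcp_pos: [0.5646, -0.2046, 0.115]
eef_rot: [179.9, 0.0, -86.5]
contact_force: [-3.5, 0.9, 5.6]
```

```bash
for i in 1 2; do echo '[[0,0,-0.0005,0,0,0],[0,0,-0.001,0,0,0],[0,0,-0.001,0,0,0]]' > path.dat && python3 -m pendant path.dat | grep -E 'tcp|contact'; done
```

```text
tcp_pos: [0.5646, -0.2046, 0.1159]
contact_force: [-4.3, 0.4, 5.9]
tcp_pos: [0.5646, -0.2046, 0.1169]
contact_force: [-5.2, 0.0, 6.2]
```

```bash
echo '[[0,0,0,0,0,0],[0,0,0,0,0,0],[0,0,0,0,0,0],[0,0,0,0,0,0],[0,0,0,0,0,0],[0,0,0,0,0,0]]' > path.dat && python3 -m pendant path.dat 0.06; echo '[[0,0,-0.008,0,0,0],[0,0,-0.02,0,0,0],[0,0,-0.04,0,0,0],[0,0,-0.065,0,0,0],[0,0,-0.09,0,0,0],[0,0,-0.11,0,0,0],[0,0,-0.12,0,0,0],[-0.02,0,-0.125,0,0,0],[-0.045,0,-0.125,0,0,0],[-0.065,0,-0.125,0,0,0],[-0.07,0,-0.125,0,0,0],[-0.07,0,-0.125,0,0,0]]' > path.dat && python3 -m pendant path.dat
python3 - <<'E'
from h import *
c=grab('wrist'); P=cloud(c); cv2.imwrite('pics/w4.png',c['frame'][...,::-1])
d=np.hypot(P[...,0]-.5643,P[...,1]+.203)
def z(lo,hi,rr):
    q=P[(P[...,2]>lo)&(P[...,2]<hi)&(d<rr)]; return len(q),np.median(q[:,2]) if len(q) else 0,cv2.minAreaRect(q[:,:2].astype(np.float32)) if len(q) else 0
print('rim',z(.074,.084,.05)); print('flange top',z(.086,.1,.04)); print('bar',z(.12,.13,.04)); print('stud',z(.1302,.14,.04)); print(r.get_state()['time_s'])
E
```

```text
time_s: 19.6
tcp_pos: [0.5657, -0.2045, 0.1169]
eef_rot: [-180.0, 0.0, -86.5]
contact_force: [0.6, -0.7, 0.0]
gripper_width: 0.0544
gripper_force: 0.0
time_s: 20.6
tcp_pos: [0.5611, -0.1334, 0.2422]
eef_rot: [-180.0, 0.0, -86.4]
contact_force: [-0.4, -0.4, -0.1]
gripper_width: 0.0601
gripper_force: 0.0
rim (2237, np.float64(0.07933270691545136), ((0.5640252828598022, -0.2031785249710083), (0.06668472290039062, 0.06667383760213852), 3.5396780967712402))
flange top (746, np.float64(0.0925045314143021), ((0.5645255446434021, -0.20279183983802795), (0.04305581748485565, 0.03481041640043259), 3.825674295425415))
bar (942, np.float64(0.1264795704719696), ((0.5644500255584717, -0.2028013914823532), (0.019951751455664635, 0.03766902908682823), 3.111628770828247))
stud (343, np.float64(0.13253803175194945), ((0.5643506646156311, -0.20304390788078308), (0.014675909653306007, 0.014883426018059254), 49.99569320678711))
20.65
```

View pics/w4.png

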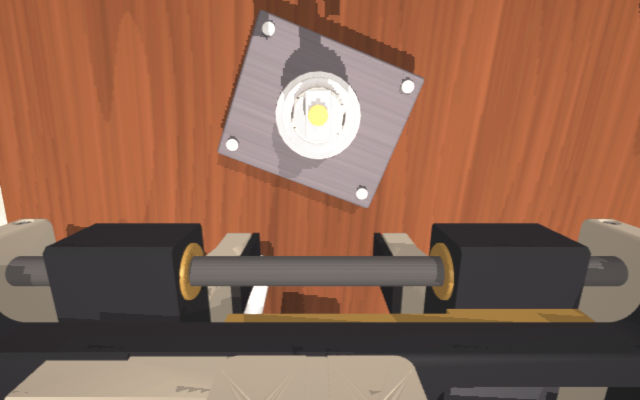

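The die stands upright at (317,115) in the collar. Its flange gap is 7.1 mm (locked is 7.0 mm), its axis is within 1 mm of the collar's, and the robot is clear.

```bash
python3 -c "
from plant import r
print(r.close_job())"
```

```text
the job is handed in; nothing more can be done
None
```

The bar-headed die is locked upright in the collar with its flange 7 mm above the rim, and I have handed the job in; the hand-in call did not return a verdict.

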